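# Un-nest the plant pots onto their saucers

### The job

Three plant pots stand nested in one another on the florist's bench. Take them apart one at a time, innermost first, and stand each pot upright in the saucer of its own size: the tall narrow pot in the smallest saucer, the standard pot in the middle one, the wide low pan in the largest, each flat on the saucer's floor. Set them down rather than dropping them, tip none over, and leave the spray can, ribbon spool and pot of tags where they are.

Things in the scene. Friction and masses are not known exactly. Their poses are not given: they have to be found in the camera images.
- tall_pot: Open round terracotta pot, loose, 120 g: 46 mm across at the foot, 62 at the rim, 130 tall; top 30 mm an upright collar; wall 5 mm, floor 8 mm thick. Origin: centre of underside, z up. Tallest, narrowest; starts on the floor inside the standard pot (underside 16 mm up, rim 42 mm above that pot's rim). Can be gripped across the rim.
- standard_pot: Open round terracotta pot, loose, 180 g: 74 mm across at the foot, 106 at the rim, 96 tall; top 30 mm an upright collar; wall 8 mm, floor 8 mm thick. Origin: centre of underside, z up. Middle pot; starts on the floor inside the wide pan (underside 8 mm up, rim 38 mm above the pan's rim). Pinch its wall from above, one finger inside, one outside.
- bulb_pan: Open round terracotta pot, loose, 280 g: 116 mm across at the foot, 156 at the rim, 66 tall; top 30 mm an upright collar; wall 8 mm, floor 8 mm thick. Origin: centre of underside, z up. The wide low pan; outermost of the nest, starts on the worktop. Pinch its wall from above, one finger inside, one outside.
- saucer_small: Round terracotta saucer, fixed to the worktop: inner floor 66 mm across and 5 mm above the worktop, outside 84 mm across at the rim, rim 13 mm high, wall 5 mm. The smallest saucer, for the tall pot. Origin: centre of the underside, z up.
- saucer_medium: Round terracotta saucer, fixed to the worktop: inner floor 94 mm across and 5 mm above the worktop, outside 112 mm across at the rim, rim 13 mm high, wall 5 mm. The middle saucer, for the standard pot. Origin: centre of the underside, z up.
- saucer_large: Round terracotta saucer, fixed to the worktop: inner floor 136 mm across and 5 mm above the worktop, outside 154 mm across at the rim, rim 13 mm high, wall 5 mm. The largest saucer, for the wide low pan. Origin: centre of the underside, z up.
- spray_can: Bystander: loose aluminium spray can with a white cap, 52 mm across, 170 mm tall. Origin: centre of the underside.
- ribbon_spool: Bystander: loose spool of grey ribbon lying flat, white flanges, 72 mm across, 30 mm tall. Origin: centre of the underside.
- tag_pot: Bystander: loose pink pot full of dark green plant tags, 60 mm across, 125 mm tall with the tags. Origin: centre of the underside.
Mind the look-alikes: they are no part of the job. Leave any black, green or yellow look-alike of the standard_pot alone.

How it is judged:
On the way, in this order (a step that is already met when the one before it is completed fails the run):
1. the tall narrow pot stands upright in its own saucer, let go, with what was placed before still in place (horizontal distance between tall_pot and saucer_small below 0.013 m and z of tall_pot in the frame of saucer_small between 0.001 and 0.009 m and angle between tall_pot's own z axis and vertical below 0.08 rad and linear speed of tall_pot below 0.03 m/s and contact force between tall_pot and the fingers below 0.1 N), for 0.2 s.
2. the standard pot stands upright in its own saucer, let go, with what was placed before still in place (horizontal distance between tall_pot and saucer_small below 0.013 m and z of tall_pot in the frame of saucer_small between 0.001 and 0.009 m and angle between each of tall_pot, standard_pot's own z axis and vertical below 0.08 rad and linear speed of each of tall_pot, standard_pot below 0.03 m/s and horizontal distance between standard_pot and saucer_medium below 0.013 m and z of standard_pot in the frame of saucer_medium between 0.001 and 0.009 m and contact force between standard_pot and the fingers below 0.1 N), for 0.2 s.
3. the wide low pan stands upright in its own saucer, let go, with what was placed before still in place (horizontal distance between tall_pot and saucer_small below 0.013 m and z of tall_pot in the frame of saucer_small between 0.001 and 0.009 m and angle between each of tall_pot, standard_pot, bulb_pan's own z axis and vertical below 0.08 rad and linear speed of each of tall_pot, standard_pot, bulb_pan below 0.03 m/s and horizontal distance between standard_pot and saucer_medium below 0.013 m and z of standard_pot in the frame of saucer_medium between 0.001 and 0.009 m and horizontal distance between bulb_pan and saucer_large below 0.013 m and z of bulb_pan in the frame of saucer_large between 0.001 and 0.009 m and contact force between bulb_pan and the fingers below 0.1 N), for 0.2 s.
At the end, for the whole second after the job is handed in: Each pot stands in its own saucer (tall narrow in small, standard in middle, wide pan in large): its axis within 13 mm of the saucer's, its underside on the saucer's floor (within 4 mm), upright within 0.08 rad, at rest (horizontal distance between tall_pot and saucer_small below 0.013 m and z of tall_pot in the frame of saucer_small between 0.001 and 0.009 m and angle between each of tall_pot, standard_pot, bulb_pan's own z axis and vertical below 0.08 rad and linear speed of each of tall_pot, standard_pot, bulb_pan below 0.03 m/s and horizontal distance between standard_pot and saucer_medium below 0.013 m and z of standard_pot in the frame of saucer_medium between 0.001 and 0.009 m and horizontal distance between bulb_pan and saucer_large below 0.013 m and z of bulb_pan in the frame of saucer_large between 0.001 and 0.009 m); the robot touches nothing.
It fails at once if a pot is tipped over (more than about 35 degrees) (angle between any of tall_pot, standard_pot, bulb_pan's own z axis and vertical above 0.6 rad).
It fails at once if a bystander (spray can, ribbon spool, pot of tags) is pushed more than 25 mm or knocked over (distance of any of spray_can, ribbon_spool, tag_pot from where it was at the start of the episode above 0.025 m or angle between any of spray_can, ribbon_spool, tag_pot's own z axis and vertical above 0.4 rad).
It fails at once if a pot is dropped (falls free of the fingers by more than about 25 mm) ((linear speed of tall_pot above 0.7 m/s and contact force between tall_pot and the fingers below 0.1 N) or (linear speed of standard_pot above 0.7 m/s and contact force between standard_pot and the fingers below 0.1 N) or (linear speed of bulb_pan above 0.7 m/s and contact force between bulb_pan and the fingers below 0.1 N)).
It also fails if it takes over 96 s, if anything falls off the work surface, if the arm or the gripper's body presses on something with over 40 N, if the wrist force passes 120 N, or if a joint passes its speed limit or range.

### The arm

A 6-joint arm with a two-finger parallel gripper is mounted at the origin on the work surface. World frame = base frame: x ahead of the robot, y to its left, z up, the work surface at z = 0. Lengths are in m, angles in rad, forces in N, time in s.
With the tool pointing down it reaches from about 0.375 to 0.975 m from the base axis. Payload 3.8 kg.
Tool frame: the origin (TCP) lies between the finger pads; the fingertips stand 11 mm ahead of it and the grasp point (between the pads) lies 8 mm behind it; x points along the fingers, y is the direction in which the jaws open and shut, and the axes are right-handed (so a half turn about x gives the same grasp; the last joint's range is limited). The gripper opens to 88 mm and grips with 3 to 60 N. Pads are 18 mm wide; open, the fingers measure 123 mm over their backs; the gripper's body (75 mm by 187 mm) begins 45 mm behind the grasp point.
Start: joints at [1.258, 0.264, 1.604, -0, 1.274, -0.037], TCP at [0.184, 0.649, 0.25] pointing down, gripper open.
Joint ranges: [-2.63, 2.63], [-0.94, 2.18], [0.31, 2.57], [-1.31, 4.45], [0, 2.66], [-2.55, 2.55]. Speed limits (rad/s): [2.57, 2.57, 3.14, 3.14, 3.14, 3.14].

### API

Orientations are given as a rotation vector (axis times angle).
In Python, from cell import manip, imaging, models gives the robot as it stands.
- The arm moves only by the tool move_arm, never from a script. Its argument "plan" is one flat list of numbers, 5 for each row, row after row: the shift along the world's x, y, z in mm, then the turn about the world's z in degrees, then the finger opening in mm, from 0 to 88.1. In form: [tx, ty, tz, spin, fingers, tx, ty, tz, spin, fingers, ...]. A call has 1 to 10 rows; each row shifts and turns the pose as measured when the row begins; what a row does not reach is not made up. A row lasts 1/12 s, in which the tool goes at most 41.7 mm and 7.16 degrees, less where a joint would pass 70% of its speed; a pose out of reach is approached as far as the arm can. A call is refused whole if a number of a shift passes 41.7 or a number of a turn 7.16, either way. A call with a gripper value outside its range is refused whole. The fingers move at their own pace and stop on an object; the grip force is fixed at half the most. Time passes only in rows, so rows that do not move let the fingers close. It gives the time, the measured TCP pose, the force and the opening at its end, in the units of the state.
- manip.read_state(): the state, without advancing time (a new reading comes with each control period).
- imaging.read_camera(name): name is "side" or "top" or "wrist"; returns (picture, depth): 420x560x3 uint8, red, green, blue; 420x560 float32, m along the optical axis (not along the pixel's ray), 0 where there is no reading.
- imaging.camera_model(name): a dict with "intrinsics" (3x3 intrinsics, pixels), "T" (4x4, takes a point from camera to world coordinates); the wrist camera has in their place "tool_from_camera" (4x4, takes a point from camera to tool coordinates, whose origin is the TCP and whose axes are the tool frame's). Camera axes: x right, y down, z forward; pixel columns grow to the right and rows downward; lengths in m; the calibration is good to about 2 mm. A picture is of the moment at which its call begins: read the wrist's pose just before it. camera_model takes no time and is no camera call.
- manip.job_done(): hands the job in, once; it reports no verdict.
Trained networks look in the newest picture that a camera, given by its name, has taken for a name from the list of things; names that differ only in an ending like _2 or _b are one class to them, and where a whole thing is asked for, a point or a joint stands for the part that bears it (a point fixed in the world has none). Each returns a list of dicts, best first, with "p" (0 to 1); they miss things now and then, are a little off and sometimes report something else, mostly with a low value. They report only what shows in the picture. A call takes as long as a camera call. They do not tell look-alikes from the thing itself.
- models.look_for(thing, camera): "box" ([left, top, right, bottom] in pixels, round what is visible of it).
- models.landmark_of(thing, camera): "uv" ([column, row] in pixels: a listed point, or the origin of a listed thing).
The state is a dict: "time": time; "joint_positions": joint angles; "qvel": joint speeds; "tau": joint torques, N m; "eef_pos": TCP position; "tool_rot": TCP orientation; "contact_force": force on the tool from outside, world axes, zero at the start; "ft_torque": the same for the moment, N m; "finger_gap": finger opening in m.
Only numpy, scipy, OpenCV 4.12 (cv2) and the standard library are available. Lean on these libraries where they do the work, as an engineer would, in place of code of your own. Each camera call takes 0.05 s, during which the arm holds its last target. There are 200 camera calls.

## Working session

There is one attempt and no reset: what is moved stays moved. The work goes in short steps, Python scripts to look and compute and a tool call to move; the robot and the scene stay as the last step left them, time stands still between calls to the robot, and variables do not carry over. Pictures are saved under pics/ and viewed, about 12 in all and at most 16, crops included, and the job is handed in when it is done.

Besides the shell and the picture viewer there is one more tool, called as name(argument=value, ...), one argument or row to a line, values as JSON. move_arm: Moves the arm, as the interface text tells. Its arguments: {"type":"object","properties":{"plan":{"type":"array"}},"required":["plan"]}

```bash
mkdir -p pics; ls; cat > h.py <<'E'
import numpy as np, cv2
from cell import manip, imaging, models
def world(cam, d=None, pic=None):
    m=imaging.camera_model(cam); K=m["intrinsics"]
    return np.array(K), np.array(m["T"])
def cloud(cam,d):
    K,T=world(cam); v,u=np.indices(d.shape)
    P=np.stack([(u-K[0,2])/K[0,0]*d,(v-K[1,2])/K[1,1]*d,d],-1)
    return P@T[:3,:3].T+T[:3,3]
E
python3 - <<'E'
from h import *
s=manip.read_state(); print({k:np.round(v,3) for k,v in s.items()})
p,d=imaging.read_camera("top"); np.savez("top0.npz",p=p,d=d); cv2.imwrite("pics/top0.png",p[...,::-1])
W=cloud("top",d)
for n in "tall_pot standard_pot bulb_pan saucer_small saucer_medium saucer_large spray_can ribbon_spool tag_pot".split():
    for r in models.look_for(n,"top")[:3]:
        b=np.array(r["box"]); c=((b[:2]+b[2:])/2).astype(int); print(n,round(r["p"],2),b.round(),W[c[1],c[0]].round(3))
p,d=imaging.read_camera("side"); np.savez("side0.npz",p=p,d=d); cv2.imwrite("pics/side0.png",p[...,::-1])
print(world("top")[1].round(3),world("side")[1].round(3))
E
```

```text
pics
{'time': np.float64(0.0), 'joint_positions': array([ 1.258,  0.265,  1.605, -0.   ,  1.274, -0.037]), 'qvel': array([ 0.   , -0.002, -0.   ,  0.001,  0.001, -0.   ]), 'tau': array([ 3.0000e-03, -5.0213e+01, -3.5687e+01,  7.3000e-02,  3.0000e-02,
       -0.0000e+00]), 'eef_pos': array([0.184, 0.649, 0.248]), 'tool_rot': array([ 0.215,  1.56 , -0.218]), 'contact_force': array([-0.635,  0.45 , -0.39 ]), 'ft_torque': array([-0.079, -0.039,  0.003]), 'finger_gap': np.float64(0.088)}
tall_pot 0.76 [389. 191. 418. 219.] [ 0.502 -0.377  0.067]
standard_pot 0.92 [387. 120. 430. 158.] [ 0.716 -0.43   0.008]
standard_pot 0.85 [378. 189. 418. 225.] [ 0.505 -0.371  0.023]
standard_pot 0.81 [396. 253. 433. 291.] [ 0.316 -0.404  0.011]
bulb_pan 0.76 [370. 182. 426. 236.] [ 0.477 -0.338  0.147]
saucer_small 0.72 [293. 162. 324. 188.] [ 0.62  -0.12   0.001]
saucer_medium 0.58 [137. 207. 168. 245.] [0.492 0.348 0.002]
saucer_large 0.61 [202. 167. 252. 216.] [0.582 0.124 0.009]
spray_can 0.78 [346. 113. 369. 150.] [ 0.712 -0.257  0.112]
ribbon_spool 0.67 [370. 178. 428. 237.] [ 0.503 -0.375  0.032]
ribbon_spool 0.66 [295. 162. 321. 187.] [ 0.624 -0.12   0.   ]
ribbon_spool 0.64 [276. 235. 304. 266.] [ 0.394 -0.051  0.036]
tag_pot 0.83 [165. 126. 188. 152.] [0.725 0.258 0.092]
[[-5.200e-02 -9.770e-01  2.060e-01  2.430e-01]
 [-9.990e-01  5.000e-02 -1.300e-02 -1.000e-03]
 [ 2.000e-03 -2.060e-01 -9.780e-01  1.428e+00]
 [ 0.000e+00  0.000e+00  0.000e+00  1.000e+00]] [[ 0.913 -0.232  0.335  0.089]
 [-0.408 -0.533  0.741 -1.046]
 [ 0.007 -0.813 -0.582  0.876]
 [ 0.     0.     0.     1.   ]]
```

View pics/top0.png

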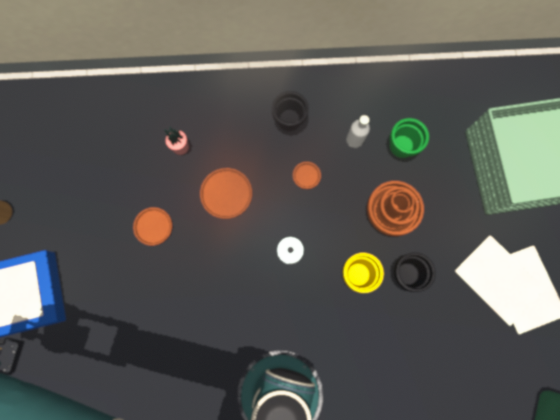

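View pics/side0.png

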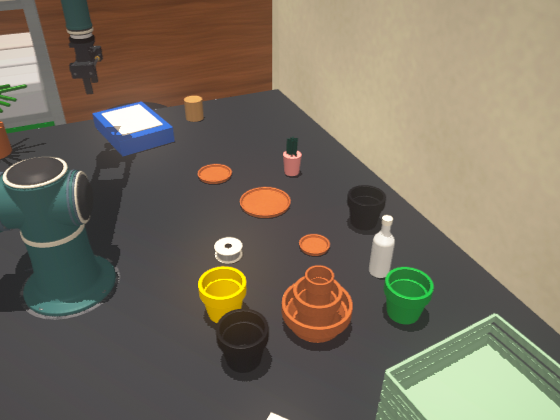

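The top view shows the nest at about (397,207), and the saucers at (307,175) small, (153,226) medium and (226,193) large. The spool is at (290,250), the can at (358,132) and the tag pot at (177,142). The yellow, green and black pots are decoys. Next I'll fit circles to the rims.

```bash
cat >> h.py <<'E'
from scipy.optimize import least_squares
def fit(P,R=None):
    f=lambda q:np.hypot(P[:,0]-q[0],P[:,1]-q[1])-(q[2] if R is None else R)
    q0=np.r_[P[:,:2].mean(0),0.05]
    r=least_squares(f,q0,loss="soft_l1",f_scale=0.002); return r.x.round(4),round(float(np.median(abs(r.fun))),4),len(P)
def silhouette(mask,z,cam):
    # outline pixels of mask projected onto plane z
    K,T=world(cam); c=max(cv2.findContours(mask.astype(np.uint8),0,cv2.CHAIN_APPROX_NONE)[0],key=cv2.contourArea)[:,0].astype(float)
    r=np.c_[(c-[K[0,2],K[1,2]])/[K[0,0],K[1,1]],np.ones(len(c))]@T[:3,:3].T
    return T[:3,3]+r*((z-T[2,3])/r[:,2])[:,None]
def orange(p):
    h=cv2.cvtColor(p,cv2.COLOR_RGB2HSV); return ((h[...,0]<16)|(h[...,0]>172))&(h[...,1]>140)&(h[...,2]>60)
E
python3 - <<'E'
from h import *
f=np.load("top0.npz"); W=cloud("top",f["d"]); o=orange(f["p"])
n,l,st,c=cv2.connectedComponentsWithStats(o.astype(np.uint8))
for i in range(1,n):
    if st[i,4]<100: continue
    m=l==i; print(i,st[i],c[i].round(),W[m].mean(0).round(3), "zmax",np.percentile(W[m][:,2],[5,50,95]).round(3))
    if st[i,4]>200: print("  outline z.013",fit(silhouette(m,0.013,"top")),"z.066",fit(silhouette(m,0.066,"top")))
box=np.zeros_like(o); box[170:250,355:440]=1; m=box&o
for z,n in ((.146,"tall"),(.104,"std"),(.066,"pan")):
    q=W[m&(abs(W[...,2]-z)<0.008)]; print(n,fit(q) if len(q)>8 else len(q), q[:,2].mean() if len(q) else 0)
f=np.load("side0.npz"); W=cloud("side",f["d"]); o=orange(f["p"])
for z,n in ((.146,"tall"),(.104,"std"),(.066,"pan")):
    b=np.zeros_like(o); b[260:345,275:360]=1
    q=W[b&o&(abs(W[...,2]-z)<0.006)]; print(n,fit(q) if len(q)>8 else len(q))
n,l,st,c=cv2.connectedComponentsWithStats(o.astype(np.uint8))
for i in range(1,n):
    if st[i,4]<150: continue
    m=l==i; print(i,st[i],W[m].mean(0).round(3),fit(silhouette(m,0.013,"side")))
E
```

```text
1 [293 162  28  27 587] [306. 175.] [ 0.617 -0.114  0.014] zmax [0.    0.006 0.015]
  outline z.013 (array([ 0.618 , -0.114 ,  0.0401]), 0.0005, 75) z.066 (array([ 0.6039, -0.1098,  0.0386]), 0.0005, 75)
2 [ 200  168   52   51 2044] [226. 193.] [0.576 0.129 0.012] zmax [-0.     0.006  0.014]
  outline z.013 (array([0.576 , 0.1283, 0.075 ]), 0.0007, 143) z.066 (array([0.5635, 0.1235, 0.0722]), 0.0007, 143)
3 [ 367  181   57   55 2442] [395. 208.] [ 0.493 -0.351  0.075] zmax [0.008 0.066 0.144]
  outline z.013 (array([ 0.5051, -0.368 ,  0.0815]), 0.001, 157) z.066 (array([ 0.4953, -0.3543,  0.0784]), 0.001, 157)
4 [ 133  208   39   38 1148] [152. 226.] [0.487 0.345 0.011] zmax [-0.001  0.006  0.014]
  outline z.013 (array([0.4874, 0.3443, 0.0547]), 0.0007, 106) z.066 (array([0.4782, 0.3313, 0.0526]), 0.0007, 106)
tall (array([ 0.4984, -0.3554,  0.0281]), 0.0013, 153) 0.14530855665736786
std (array([ 0.4953, -0.3571,  0.0483]), 0.0025, 389) 0.10376816602009561
pan (array([ 0.4967, -0.3563,  0.0725]), 0.0025, 603) 0.06615030932722207
tall (array([ 0.4945, -0.3563,  0.0282]), 0.0012, 218)
std (array([ 0.4909, -0.3591,  0.0471]), 0.0031, 508)
pan (array([ 0.492 , -0.3587,  0.0722]), 0.0027, 656)
1 [  36    0   53  109 2089] [ 0.138  1.99  -0.028] (array([15.8096,  1.9733, 15.7069]), 0.029, 410)
2 [   88     0   184   102 15749] [ 0.855  1.988 -0.09 ] (array([0.8775, 1.8489, 0.8208]), 0.0862, 702)
56 [  0 121  12  38 264] [-0.13   0.75   0.055] (array([-4.3628,  0.7902,  4.2181]), 0.0085, 79)
57 [198 164  34  20 538] [0.486 0.348 0.006] (array([0.4836, 0.3383, 0.0577]), 0.0021, 78)
58 [ 240  187   51   31 1240] [0.572 0.126 0.009] (array([0.5714, 0.1228, 0.0781]), 0.0016, 117)
59 [299 234  31  22 533] [ 0.614 -0.117  0.012] (array([ 0.6134, -0.1177,  0.0429]), 0.0014, 74)
60 [ 282  265   71   78 3983] [ 0.482 -0.378  0.08 ] (array([ 0.5157, -0.3196,  0.0941]), 0.0103, 200)
```

```bash
cat >> h.py <<'E'
from scipy.spatial.transform import Rotation as R
def st():
    s=manip.read_state(); M=R.from_rotvec(s["tool_rot"]).as_matrix()
    print("t",round(float(s["time"]),2),"tcp",(np.array(s["eef_pos"])*1000).round(1),"jaw yaw",np.degrees(np.arctan2(M[1,1],M[0,1])).round(1),"x",M[:,0].round(3),"gap",round(float(s["finger_gap"])*1000,1),"F",np.round(s["contact_force"],1),"q",np.round(s["joint_positions"],2)); return s,M
E
python3 - <<'E'
from h import *
st(); print(np.array(imaging.camera_model("wrist")["tool_from_camera"]).round(3)); print(imaging.camera_model("wrist")["intrinsics"])
E
```

```text
t 0.55 tcp [183.8 649.5 249.7] jaw yaw 74.2 x [-0.  0. -1.] gap 88.0 F [-0.3  0.2  0.3] q [ 1.26  0.26  1.6   0.    1.27 -0.04]
[[ 0.    -0.256  0.967 -0.135]
 [ 1.    -0.    -0.     0.   ]
 [ 0.001  0.967  0.256 -0.065]
 [ 0.     0.     0.     1.   ]]
[[316.74322206   0.         280.78421545]
 [  0.         316.74322206 205.82057558]
 [  0.           0.           1.        ]]
```

move_arm(
  plan=[40,-10,0,0,88,40,-15,0,-7,88,35,-20,0,-7,88,30,-30,0,-7,88,25,-33,0,-7,88,20,-36,0,-7,88,15,-38,0,-7,88,15,-38,0,-7,88,10,-40,0,-7,88,10,-40,0,-7,88],
)

```text
time: 1.38
eef_pos: [0.4256, 0.3513, 0.2502]
tool_rot: [1.084, 1.286, -1.068]
contact_force: [0.9, -0.3, 0.3]
finger_gap: 0.0879
```

move_arm(
  plan=[20,-36,0,-5,88,20,-36,0,-5,88,15,-38,0,-5,88,15,-38,0,-5,88,0,-41,0,-5,88,0,-41,0,-5,88,0,-41,0,-5,88,0,-41,0,-5,88,0,-41,0,-5,88,0,-41,0,0,88],
)

```text
time: 2.22
eef_pos: [0.4962, -0.0501, 0.2543]
tool_rot: [1.683, 0.814, -1.652]
contact_force: [0.6, 0.1, 0.9]
finger_gap: 0.0879
```

move_arm(
  plan=[0,-40,0,0,88,0,-40,0,0,88,0,-40,0,0,88,0,-40,0,0,88,0,-40,0,0,88,0,-30,0,0,88,0,-20,0,0,88,0,0,0,0,88],
)

```text
time: 2.88
eef_pos: [0.4929, -0.3193, 0.2576]
tool_rot: [1.689, 0.798, -1.651]
contact_force: [0.3, -0.1, -0.4]
finger_gap: 0.0881
```

```bash
python3 - <<'E'
from h import *
s,M=st()
E
```

```text
t 2.88 tcp [ 492.9 -319.3  257.6] jaw yaw -37.8 x [ 0.028 -0.01  -1.   ] gap 88.1 F [ 0.3 -0.1 -0.4] q [-0.62  0.08  1.81  0.01  1.23  0.04]
```

```bash
cat >> h.py <<'E'
def wrist():
    s,M=st(); p,d=imaging.read_camera("wrist"); m=imaging.camera_model("wrist"); K=np.array(m["intrinsics"]); Tc=np.array(m["tool_from_camera"])
    T=np.eye(4); T[:3,:3]=M; T[:3,3]=s["eef_pos"]; T=T@Tc
    v,u=np.indices(d.shape); P=np.stack([(u-K[0,2])/K[0,0]*d,(v-K[1,2])/K[1,1]*d,d],-1)
    return p,d,P@T[:3,:3].T+T[:3,3],K,T
def rim(W,o,z,c,r,tol=0.004,dr=0.012):
    rr=np.hypot(W[...,0]-c[0],W[...,1]-c[1]); m=o&(abs(W[...,2]-z)<tol)&(abs(rr-r)<dr); return (fit(W[m],r),W[m][:,2].mean().round(4)) if m.sum()>20 else m.sum()
E
python3 - <<'E'
from h import *
p,d,W,K,T=wrist(); np.savez("w1.npz",p=p,d=d,W=W); cv2.imwrite("pics/w1.png",p[...,::-1]); o=orange(p)&(d>0)
c=(.496,-.356)
for z,r,n in((.146,.0285,"tall"),(.104,.049,"std"),(.066,.074,"pan")): print(n,rim(W,o,z,c,r,.008))
E
```

```text
t 2.88 tcp [ 492.9 -319.3  257.6] jaw yaw -37.8 x [ 0.028 -0.01  -1.   ] gap 88.1 F [ 0.3 -0.1 -0.4] q [-0.62  0.08  1.81  0.01  1.23  0.04]
tall ((array([ 0.4977, -0.3525,  0.05  ]), 0.0013, 1562), np.float64(0.145))
std ((array([ 0.4947, -0.3553,  0.05  ]), 0.0021, 2325), np.float64(0.1036))
pan ((array([ 0.4953, -0.355 ,  0.05  ]), 0.0022, 2055), np.float64(0.0655))
```

View pics/w1.png

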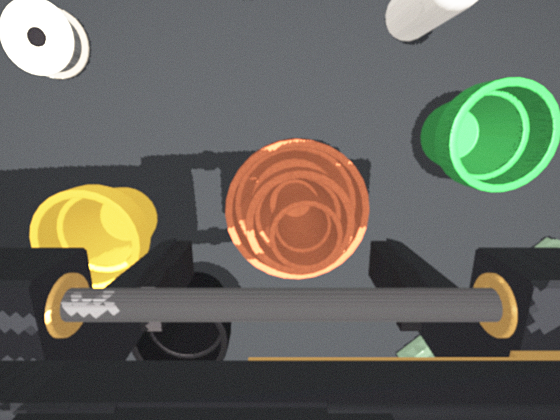

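The wrist view shows the nest centred at about (297,208), with the spool, yellow, black and green pots clear of the fingers. The tall pot's rim fits at (0.497,-0.354), z 0.145, as expected. I'll descend in stages.

move_arm(
  plan=[2,-18,-5,0,88,2,-15,-15,0,88,0,-2,-20,0,88,0,0,-20,0,88,0,0,-15,0,88,0,0,-10,0,88,0,0,0,0,88],
)

```text
time: 3.52
eef_pos: [0.4991, -0.347, 0.1725]
tool_rot: [1.692, 0.801, -1.644]
contact_force: [0.7, -0.1, -0.7]
finger_gap: 0.0879
```

```bash
python3 - <<'E'
from h import *
p,d,W,K,T=wrist(); o=orange(p)&(d>0)
print(rim(W,o,.146,(.497,-.354),.0285,.006))
E
```

```text
t 3.52 tcp [ 499.1 -347.   172.5] jaw yaw -37.6 x [ 0.032 -0.007 -0.999] gap 87.9 F [ 0.7 -0.1 -0.7] q [-0.66  0.18  1.85  0.02  1.08 -0.01]
((array([ 0.4976, -0.353 ,  0.05  ]), 0.0013, 2344), np.float64(0.1454))
```

move_arm(
  plan=[-1,-4,-12,0,88,-1,-2,-14,0,88,0,0,-12,0,88,0,0,-8,0,88,0,0,-3,0,88,0,0,0,0,88],
)

```text
time: 4.07
eef_pos: [0.5006, -0.3534, 0.126]
tool_rot: [1.692, 0.795, -1.635]
contact_force: [-0.4, 0.0, 0.1]
finger_gap: 0.0875
```

move_arm(
  plan=[-4,0,0,0,80,0,0,0,0,60,0,0,0,0,50,0,0,0,0,50,0,0,0,0,50,0,0,0,0,50,0,0,0,0,50,0,0,0,0,50],
)

```text
time: 4.73
eef_pos: [0.497, -0.3542, 0.1281]
tool_rot: [1.692, 0.792, -1.633]
contact_force: [1.0, 0.2, -1.2]
finger_gap: 0.0624
```

```bash
python3 - <<'E'
from h import *
st()
E
```

```text
t 4.73 tcp [ 497.  -354.2  128.1] jaw yaw -37.5 x [ 0.043 -0.014 -0.999] gap 62.4 F [ 1.   0.2 -1.2] q [-0.67  0.22  1.89  0.02  0.98 -0.02]
```

```bash
python3 - <<'E'
from h import *
for t,v in ((0,[0.215,1.56,-0.218]),(1.38,[1.084, 1.286, -1.068]),(2.22,[1.683, 0.814, -1.652]),(2.88,[1.689, 0.798, -1.651]),(3.52,[1.692, 0.801, -1.644]),(4.07,[1.692, 0.795, -1.635]),(4.73,[1.692, 0.792, -1.633])):
    x=R.from_rotvec(v).as_matrix()[:,0]; print(t,x.round(3),np.degrees(np.arctan2(x[1],x[0])).round())
E
```

```text
0 [-0.    -0.002 -1.   ] -100.0
1.38 [ 0.008  0.006 -1.   ] 36.0
2.22 [ 0.02  -0.003 -1.   ] -9.0
2.88 [ 0.028 -0.01  -1.   ] -20.0
3.52 [ 0.032 -0.007 -0.999] -13.0
4.07 [ 0.04  -0.012 -0.999] -17.0
4.73 [ 0.042 -0.014 -0.999] -18.0
```

move_arm(
  plan=[0,0,8,0,50,0,0,16,0,50,0,0,25,0,50,0,0,30,0,50,0,0,30,5,50,0,0,15,7,50,3,6,4,7,50,6,12,0,7,50,8,16,0,7,50,10,20,0,7,50],
)

```text
time: 5.57
eef_pos: [0.5215, -0.3005, 0.2672]
tool_rot: [1.188, 1.212, -1.132]
contact_force: [0.6, -0.3, -0.9]
finger_gap: 0.062
```

```bash
python3 - <<'E'
from h import *
st()
E
```

```text
t 5.57 tcp [ 521.5 -300.5  267.2] jaw yaw 3.5 x [ 0.04   0.008 -0.999] gap 62.0 F [ 0.6 -0.3 -0.9] q [-0.58  0.1   1.77  0.03  1.25 -0.65]
```

move_arm(
  plan=[11,22,0,7,50,12,24,0,7,50,12,24,0,7,50,12,24,0,7,50,12,24,0,7,50,11,22,-3,7,50,9,18,-3,7,50,8,14,-3,7,50,6,8,-3,7,50,2,4,-3,7,50],
)

```text
time: 6.4
eef_pos: [0.6218, -0.1046, 0.2611]
tool_rot: [0.237, 1.552, -0.165]
contact_force: [-0.4, 0.6, -1.4]
finger_gap: 0.062
```

```bash
python3 - <<'E'
from h import *
p,d,W,K,T=wrist(); cv2.imwrite("pics/w2.png",p[...,::-1]); o=orange(p)&(d>0)
# saucer ring: orange pts low z
m=o&(W[...,2]<0.03)&(W[...,2]>-0.01)&(np.hypot(W[...,0]-.617,W[...,1]+.114)<.06)
print(m.sum(),W[m].mean(0).round(4)); print(rim(W,o,.013,(.617,-.114),.040,.005,.01))
E
```

```text
t 6.4 tcp [ 621.8 -104.6  261.1] jaw yaw 75.3 x [ 0.015  0.044 -0.999] gap 62.0 F [-0.4  0.6 -1.4] q [-0.23  0.17  1.7   0.05  1.27 -1.56]
1830 [ 0.6142 -0.1136  0.0068]
((array([ 0.6177, -0.1125,  0.05  ]), 0.0025, 392), np.float64(0.012))
```

View pics/w2.png

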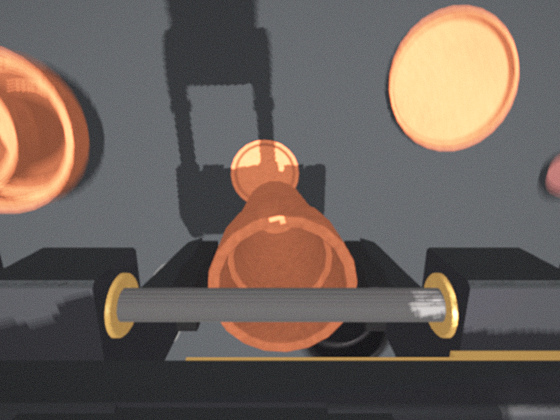

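The wrist view shows the tall pot held upright at (283,280), with the small saucer at (265,168) just beyond its foot. The pot needs to move about 6 mm in -x and 9 mm in -y.

move_arm(
  plan=[-3,-4,-8,0,50,-2,-3,-15,0,50,-1,-2,-20,0,50,0,0,-22,0,50,0,0,-20,0,50,0,0,-15,0,50,0,0,-10,0,50,0,0,-5,0,50],
)

```text
time: 7.12
eef_pos: [0.6137, -0.1183, 0.1441]
tool_rot: [0.25, 1.545, -0.182]
contact_force: [-0.5, -0.3, -1.6]
finger_gap: 0.0621
```

```bash
python3 - <<'E'
from h import *
st()
E
```

```text
t 7.12 tcp [ 613.7 -118.3  144.1] jaw yaw 74.2 x [ 0.021  0.041 -0.999] gap 62.1 F [-0.5 -0.3 -1.6] q [-0.25  0.25  1.83  0.05  1.06 -1.57]
```

move_arm(
  plan=[1,3,-6,0,50,1,2,-8,0,50,0,0,-6,0,50,0,0,-4,0,50,0,0,-2,0,50,0,0,-1,0,50],
)

```text
time: 7.62
eef_pos: [0.617, -0.1143, 0.1166]
tool_rot: [0.253, 1.541, -0.187]
contact_force: [-0.2, 0.4, 3.8]
finger_gap: 0.062
```

move_arm(
  plan=[0,0,-1,0,62,0,0,0,0,66,0,0,0,0,70,0,0,0,0,76,0,0,0,0,84,0,0,0,0,88,0,0,0,0,88],
)

```text
time: 8.2
eef_pos: [0.6194, -0.1147, 0.1188]
tool_rot: [0.253, 1.535, -0.187]
contact_force: [0.4, -0.3, 0.5]
finger_gap: 0.088
```

```bash
python3 - <<'E'
from h import *
p,d,W,K,T=wrist(); cv2.imwrite("pics/w3.png",p[...,::-1]); o=orange(p)&(d>0)
print(rim(W,o,.135,(.617,-.114),.0285,.005)); 
E
```

```text
t 8.2 tcp [ 619.4 -114.7  118.8] jaw yaw 73.9 x [ 0.03   0.038 -0.999] gap 88.0 F [ 0.4 -0.3  0.5] q [-0.25  0.28  1.84  0.05  1.   -1.56]
((array([ 0.619 , -0.1147,  0.05  ]), 0.0012, 4314), np.float64(0.1346))
```

View pics/w3.png

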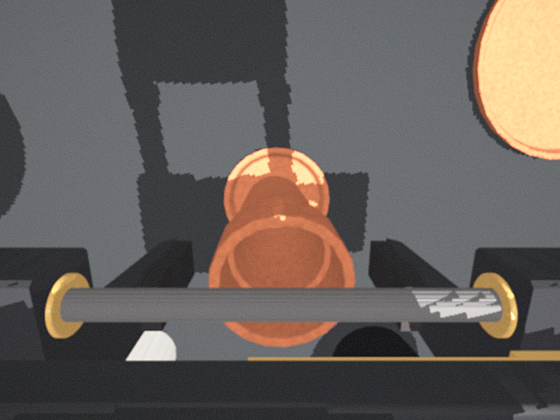

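The tall pot stands in the small saucer at (0.619,-0.115), rim z 0.135. The tool picks up about 0.0007 rad of outward tilt per row, so I'll spin the wrist the other way on the way back to cancel it.

move_arm(
  plan=[0,0,15,0,88,0,0,30,0,88,0,0,35,0,88,0,0,30,-7,80,0,-5,10,-7,70,-4,-12,0,-7,60,-4,-16,0,-7,50,-5,-16,-1,-7,40,-5,-16,-1,-7,40,-5,-16,-1,-7,40],
)

```text
time: 9.08
eef_pos: [0.5943, -0.1948, 0.2417]
tool_rot: [0.924, 1.335, -0.863]
contact_force: [0.2, -0.4, -0.2]
finger_gap: 0.0432
```

move_arm(
  plan=[-5,-16,-1,-7,40,-5,-16,-1,-7,40,-5,-16,-1,-7,40,-5,-16,-1,-7,40,-5,-16,-1,-7,40,-5,-16,-1,-7,40,-5,-16,-1,-7,40,-5,-16,-1,-7,40,-5,-16,-1,-7,40,-5,-16,-1,-7,40],
)

```text
time: 9.92
eef_pos: [0.54, -0.362, 0.2313]
tool_rot: [1.781, 0.631, -1.769]
contact_force: [-0.3, -0.1, -0.6]
finger_gap: 0.04
```

```bash
python3 - <<'E'
from h import *
st()
E
```

```text
t 9.92 tcp [ 540.  -362.   231.3] jaw yaw -47.9 x [ 0.026 -0.049 -0.998] gap 40.0 F [-0.3 -0.1 -0.6] q [-0.62  0.2   1.72 -0.03  1.18  0.23]
```

move_arm(
  plan=[0,0,0,-7,40,0,0,0,-7,40,0,0,0,-7,40,0,0,0,-7,40,0,0,0,-7,40,0,0,0,-7,40,0,0,0,-7,40,0,0,0,-7,40,0,0,0,-7,40,0,0,0,-7,40],
)

```text
time: 10.75
eef_pos: [0.5366, -0.366, 0.2291]
tool_rot: [-1.918, 0.56, 1.979]
contact_force: [0.9, 0.0, 0.4]
finger_gap: 0.0399
```

move_arm(
  plan=[0,0,-4,-7,40,0,0,-6,-7,40,0,0,-8,-7,40,0,0,-10,-7,40,0,0,-10,-7,40,0,0,-10,-7,40,0,0,-10,-7,40,0,0,-5,-7,40],
)

```text
time: 11.42
eef_pos: [0.5377, -0.3663, 0.1655]
tool_rot: [-1.216, 1.213, 1.295]
contact_force: [-1.1, 0.2, -1.0]
finger_gap: 0.0402
```

```bash
python3 - <<'E'
from h import *
p,d,W,K,T=wrist(); cv2.imwrite("pics/w4.png",p[...,::-1]); o=orange(p)&(d>0)
for z,r in((.104,.049),(.066,.074)): print(rim(W,o,z,(.496,-.356),r,.006))
E
```

```text
t 11.42 tcp [ 537.7 -366.3  165.5] jaw yaw -176.8 x [-0.053  0.01  -0.999] gap 40.2 F [-1.1  0.2 -1. ] q [-0.62  0.31  1.71 -0.02  1.17  2.47]
((array([ 0.4954, -0.3566,  0.05  ]), 0.0022, 3270), np.float64(0.1035))
((array([ 0.4948, -0.3562,  0.05  ]), 0.0022, 2165), np.float64(0.0655))
```

View pics/w4.png

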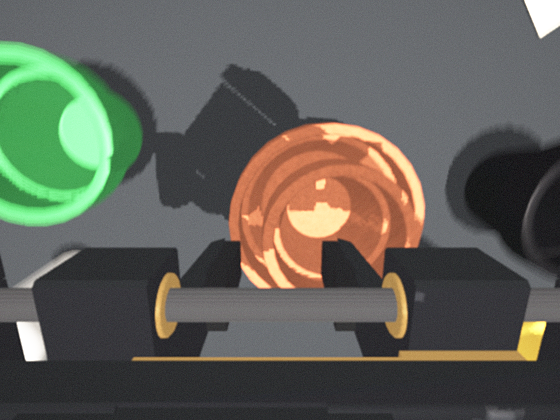

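The wrist view shows the standard pot alone in the pan, rim centre around (318,205). The fingers at (225,290) and (340,290) nearly straddle its wall. The centre fit is (0.495,-0.3565), so the pinch point is (0.5445,-0.3565).

move_arm(
  plan=[3,5,-6,0,40,3,4,-12,0,40,1,1,-16,0,40,0,0,-16,0,40,0,0,-10,0,40,0,0,-6,0,40,0,0,0,0,40],
)

```text
time: 12.05
eef_pos: [0.5463, -0.3536, 0.0943]
tool_rot: [-1.225, 1.206, 1.303]
contact_force: [0.1, -0.5, -0.2]
finger_gap: 0.0401
```

```bash
python3 - <<'E'
from h import *
st()
E
```

```text
t 12.05 tcp [ 546.3 -353.6   94.3] jaw yaw -176.1 x [-0.052  0.01  -0.999] gap 40.1 F [ 0.1 -0.5 -0.2] q [-0.6   0.38  1.76 -0.02  1.05  2.49]
```

move_arm(
  plan=[-1,-3,-6,0,40,0,0,-4,0,30,0,0,-1,0,20,0,0,0,0,12,0,0,0,0,5,0,0,0,0,5,0,0,0,0,5,0,0,0,0,5],
)

```text
time: 12.72
eef_pos: [0.5474, -0.3581, 0.0857]
tool_rot: [-1.23, 1.204, 1.299]
contact_force: [-0.3, 0.7, -0.8]
finger_gap: 0.0073
```

```bash
python3 - <<'E'
from h import *
st()
E
```

```text
t 12.72 tcp [ 547.4 -358.1   85.7] jaw yaw -176.1 x [-0.047  0.008 -0.999] gap 7.3 F [-0.3  0.7 -0.8] q [-0.61  0.39  1.76 -0.02  1.04  2.48]
```

move_arm(
  plan=[0,0,6,0,5,0,0,10,0,5,0,0,16,0,5,0,0,22,0,5,0,0,24,0,5,0,0,24,0,5,0,0,24,0,5,0,0,20,0,5,0,0,12,0,5,0,0,4,0,5],
)

```text
time: 13.55
eef_pos: [0.5429, -0.3554, 0.2562]
tool_rot: [-1.224, 1.205, 1.305]
contact_force: [-0.1, 0.9, -2.3]
finger_gap: 0.0074
```

```bash
python3 - <<'E'
from h import *
p,d,W,K,T=wrist(); cv2.imwrite("pics/w5.png",p[...,::-1])
o=orange(p)&(d>0); m=o&(W[...,2]>.2)
Q=W[m]; Q=Q[Q[:,2]>.22]; A=np.c_[Q[:,:2],np.ones(len(Q))]; print(len(Q)); print(rim(W,o,.265,(.498,-.358),.049,.012))
p,d=imaging.read_camera("side"); cv2.imwrite("pics/s5.png",p[150:400,150:450,::-1])
E
```

```text
t 13.55 tcp [ 542.9 -355.4  256.2] jaw yaw -176.1 x [-0.053  0.011 -0.999] gap 7.4 F [-0.1  0.9 -2.3] q [-0.61  0.24  1.62 -0.02  1.33  2.47]
16148
((array([ 0.4995, -0.3626,  0.05  ]), 0.0013, 10690), np.float64(0.2699))
```

View pics/s5.png

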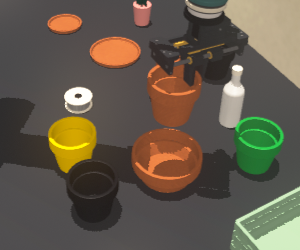

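move_arm(
  plan=[0,10,0,0,5,0,20,0,2,5,0,28,0,3,5,0,34,0,4,5,0,36,0,4,5,0,36,0,4,5,0,36,-1,4,5,-2,36,-1,4,5,-2,36,-1,4,5,-2,36,-1,4,5],
)

```text
time: 14.48
eef_pos: [0.5232, -0.0342, 0.2292]
tool_rot: [-1.627, 0.878, 1.752]
contact_force: [-0.2, -0.1, -0.9]
finger_gap: 0.0075
```

move_arm(
  plan=[-2,36,0,4,5,-2,36,0,4,5,-2,36,0,4,5,-2,36,0,4,5,-2,36,0,4,5,-2,36,-1,4,5,-2,36,-1,4,5,-2,34,-1,4,5,-2,30,-1,4,5,-2,26,-1,2,5],
)

```text
time: 15.32
eef_pos: [0.4804, 0.3281, 0.2024]
tool_rot: [-2.069, 0.325, 2.23]
contact_force: [0.1, -0.6, -2.4]
finger_gap: 0.0073
```

```bash
python3 - <<'E'
from h import *
st()
E
```

```text
t 15.32 tcp [480.4 328.1 202.4] jaw yaw -101.8 x [-0.083 -0.084 -0.993] gap 7.3 F [ 0.1 -0.6 -2.4] q [ 0.57  0.2   1.78 -0.03  1.28  2.36]
```

move_arm(
  plan=[2,10,1,0,5,2,9,0,0,5,2,8,0,0,5,2,8,0,0,5,2,7,0,0,5,2,6,0,0,5,2,4,0,0,5,2,2,0,0,5,2,0,0,0,5,2,0,0,0,5],
)

```text
time: 16.15
eef_pos: [0.4969, 0.3858, 0.1954]
tool_rot: [-2.061, 0.335, 2.246]
contact_force: [-0.1, -0.8, -2.3]
finger_gap: 0.0073
```

```bash
python3 - <<'E'
from h import *
st()
E
```

```text
t 16.15 tcp [496.9 385.8 195.4] jaw yaw -101.7 x [-0.095 -0.091 -0.991] gap 7.3 F [-0.1 -0.8 -2.3] q [ 0.63  0.3   1.67 -0.02  1.31  2.42]
```

move_arm(
  plan=[0,0,0,0,5,0,0,0,0,5,0,0,0,0,5,0,0,0,0,5,0,0,0,0,5,0,0,0,0,5,0,0,0,0,5,0,0,0,0,5,0,0,0,0,5,0,0,0,0,5],
)

```text
time: 16.98
eef_pos: [0.4976, 0.3842, 0.1962]
tool_rot: [-2.06, 0.337, 2.244]
contact_force: [0.1, 0.2, -2.3]
finger_gap: 0.0073
```

```bash
cat >> h.py <<'E'
def plane(W,m):
    Q=W[m]; c=np.median(Q,0); Q=Q[np.linalg.norm(Q-c,axis=1)<.2]
    for _ in range(4):
        c=Q.mean(0); n=np.linalg.svd(Q-c,full_matrices=False)[2][2]; n*=np.sign(n[2]); e=(Q-c)@n; Q=Q[abs(e)<max(.0015,1.5*np.median(abs(e)))]
    return c,n
E
python3 - <<'E'
from h import *
s,M=st()
p,d,W,K,T=wrist(); np.savez("w6.npz",p=p,d=d,W=W,T=T); cv2.imwrite("pics/w6.png",p[...,::-1]); o=orange(p)&(d>0)
print(rim(W,o,.013,(.487,.345),.054,.006,.01))
E
```

```text
t 16.98 tcp [497.6 384.2 196.2] jaw yaw -101.8 x [-0.094 -0.091 -0.991] gap 7.3 F [ 0.1  0.2 -2.3] q [ 0.63  0.3   1.67 -0.02  1.31  2.41]
t 16.98 tcp [497.6 384.2 196.2] jaw yaw -101.8 x [-0.094 -0.091 -0.991] gap 7.3 F [ 0.1  0.2 -2.3] q [ 0.63  0.3   1.67 -0.02  1.31  2.41]
((array([0.4845, 0.3457, 0.05  ]), 0.0017, 955), np.float64(0.0118))
```

View pics/w6.png

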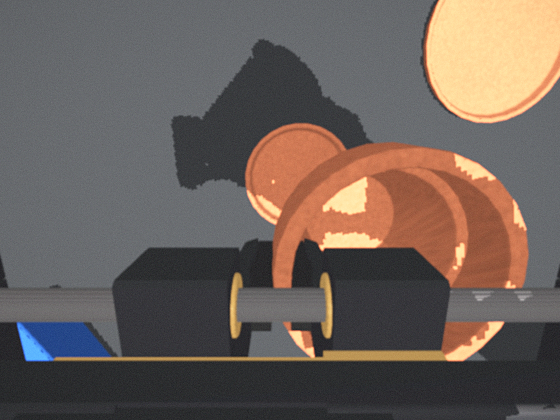

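The wrist view shows the standard pot held at about (400,260) and visibly tilted, with the medium saucer at (297,175). I'll fit the held pot's pose to the depth points before lowering.

```bash
cat >> h.py <<'E'
def potfit(W,m,c0,H,ro,wall,tilt0=(0,0),it=4):
    """pose of pot (underside centre, axis tilt) from points near its upright collar; c0 guess of rim-top centre"""
    P=W[m]; q=np.r_[c0,tilt0]
    def sd(q,P):
        n=np.array([q[3],q[4],1]); n/=np.linalg.norm(n); v=P-q[:3]; h=v@n; r=np.linalg.norm(v-h[:,None]*n,axis=1)
        a=abs(r-(ro-wall/2))-wall/2; b=abs(h+.015)-.015
        return np.where((a>0)&(b>0),np.hypot(a,b),np.maximum(a,b))
    for tol in (.012,.008,.005,.004)[:it]:
        S=P[abs(sd(q,P))<tol]; S=S[::max(1,len(S)//3000)]
        q=least_squares(sd,q,args=(S,),loss="soft_l1",f_scale=.001,x_scale=[.01]*3+[.1]*2).x
    n=np.array([q[3],q[4],1]); n/=np.linalg.norm(n)
    print("rim",(q[:3]*1e3).round(1),"axis tilt",q[3:].round(3),"foot",((q[:3]-H*n)*1e3).round(1),"med|e|mm",(np.median(abs(sd(q,S)))*1e3).round(2),len(S)); return q
E
python3 - <<'E'
from h import *
f=np.load("w6.npz"); W=f["W"]; o=orange(f["p"])&(f["d"]>0)&(W[...,2]>.12)
potfit(W,o,[.485,.338,.216],.096,.053,.008,(.05,.05))
p,d=imaging.read_camera("top"); W=cloud("top",d); o=orange(p)&(d>0)
potfit(W,o&(W[...,2]>.12)&(abs(W[...,1]-.34)<.09)&(abs(W[...,0]-.485)<.09),[.485,.338,.216],.096,.053,.008,(.05,.05))
E
```

```text
rim [492.6 344.8 218.2] axis tilt [0.08  0.045] foot [485.  340.5 122.6] med|e|mm 0.86 3122
rim [496.2 334.7 218.4] axis tilt [0.095 0.073] foot [487.2 327.8 123.1] med|e|mm 0.81 387
```

```bash
python3 - <<'E'
from h import *
s,M=st(); g=R.from_rotvec([-1.23,1.204,1.299]).as_matrix(); D=M@g.T
t=np.array(s["eef_pos"])*1e3
for k in (D,): print("foot",(t+k@[-49.5,1.6,-77.7]).round(1),"rim",(t+k@[-49.5,1.6,18.3]).round(1),"axis",k[:,2].round(3))
# aligned in jaw plane (tool y)
y=g[:,1]; ang=np.arcsin(np.clip(g[:,0]@(y*0+[0,0,-1]),-1,1))
A=R.from_rotvec(np.cross([0,0,-1],g[:,0])).as_matrix(); D2=D@A
print("aligned foot",(t+D2@[-49.5,1.6,-77.7]).round(1),"axis",D2[:,2].round(3))
E
```

```text
t 17.08 tcp [497.7 384.2 196.2] jaw yaw -101.8 x [-0.094 -0.091 -0.991] gap 6.9 F [-1.   0.2 -1.6] q [ 0.63  0.3   1.67 -0.02  1.31  2.41]
foot [476.8 333.4 122.2] rim [483.9 338.  217.8] axis [0.074 0.048 0.996]
aligned foot [475.4 330.2 124.9] axis [0.094 0.091 0.991]
```

move_arm(
  plan=[1,4,-4,0,5,1,4,-8,0,5,1,3,-12,0,5,0,1,-14,0,5,0,0,-14,0,5,0,0,-14,0,5,0,0,-10,0,5,0,0,-6,0,5,0,0,-3,0,5,0,0,0,0,5],
)

```text
time: 17.92
eef_pos: [0.4986, 0.397, 0.098]
tool_rot: [-2.057, 0.34, 2.25]
contact_force: [0.1, -0.5, -2.9]
finger_gap: 0.0074
```

```bash
python3 - <<'E'
from h import *
p,d,W,K,T=wrist(); g=R.from_rotvec([-1.23,1.204,1.299]).as_matrix(); M=T[:3,:3]@np.array(imaging.camera_model("wrist")["tool_from_camera"])[:3,:3].T; D=M@g.T
t=np.array(manip.read_state()["eef_pos"])*1e3
print("kin foot",(t+D@[-49.4,-3.4,-77.7]).round(1),"axis",D[:,2].round(3)); c=(t+D@[-49.4,-3.4,18.3])/1e3; print("rim",c)
o=orange(p)&(d>0)&(W[...,2]>.06); potfit(W,o,c,.096,.053,.008,(.06,.05))
p,d=imaging.read_camera("top"); W=cloud("top",d); o=orange(p)&(d>0)&(W[...,2]>.06)&(np.hypot(W[...,0]-c[0],W[...,1]-c[1])<.08); potfit(W,o,c,.096,.053,.008,(.06,.05))
p,d=imaging.read_camera("side"); W=cloud("side",d); o=orange(p)&(d>0)&(W[...,2]>.06)&(np.hypot(W[...,0]-c[0],W[...,1]-c[1])<.08); potfit(W,o,c,.096,.053,.008,(.06,.05))
cv2.imwrite("pics/s7.png",cv2.resize(p[110:210,150:290,::-1],None,fx=4,fy=4,interpolation=cv2.INTER_CUBIC))
E
```

```text
t 17.92 tcp [498.6 397.   98. ] jaw yaw -101.8 x [-0.099 -0.095 -0.991] gap 7.4 F [ 0.1 -0.5 -2.9] q [ 0.64  0.4   1.72 -0.02  1.15  2.43]
kin foot [482.2 344.7  24.3] axis [0.079 0.051 0.996]
rim [0.48981902 0.34959542 0.11983513]
rim [494.7 350.  120.5] axis tilt [0.092 0.059] foot [485.9 344.3  25.1] med|e|mm 0.24 4319
rim [497.4 347.2 120.2] axis tilt [0.098 0.07 ] foot [488.1 340.6  24.9] med|e|mm 0.77 355
rim [493.1 348.2 120.8] axis tilt [0.094 0.06 ] foot [484.1 342.5  25.4] med|e|mm 1.67 527
```

View pics/s7.png

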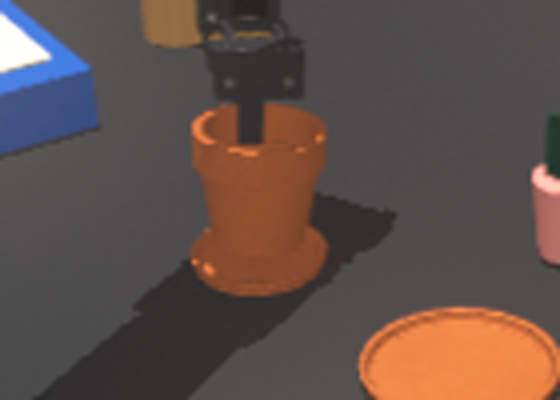

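All three cameras agree: foot at (485,343), 25 mm up, tilt 0.11. The side view shows the foot right over the saucer. I'll lower until it touches.

move_arm(
  plan=[0,1,-4,0,5,0,1,-4,0,5,0,0,-4,0,5,0,0,-2,0,5,0,0,-2,0,5,0,0,-1,0,5],
)

```text
time: 18.57
eef_pos: [0.5022, 0.4018, 0.0859]
tool_rot: [-2.064, 0.331, 2.238]
contact_force: [-0.2, 0.6, -2.0]
finger_gap: 0.0073
```

move_arm(
  plan=[-2,-2,-2,0,5,-1,-1,-2,0,5,0,0,-2,0,5,0,0,-2,0,5],
)

```text
time: 18.9
eef_pos: [0.4999, 0.4004, 0.0813]
tool_rot: [-2.064, 0.328, 2.234]
contact_force: [-2.4, -0.5, 9.1]
finger_gap: 0.0072
```

```bash
python3 - <<'E'
from h import *
st()
E
```

```text
t 18.9 tcp [499.9 400.4  81.3] jaw yaw -101.9 x [-0.088 -0.084 -0.993] gap 7.2 F [-2.4 -0.5  9.1] q [ 0.64  0.42  1.73 -0.02  1.11  2.43]
```

move_arm(
  plan=[0,0,-1,0,5,0,0,0,0,8,0,0,0,0,12,0,0,0,0,18,0,0,0,0,26,0,0,0,0,34,0,0,0,0,40,0,0,0,0,40,0,0,0,0,40],
)

```text
time: 19.65
eef_pos: [0.5004, 0.4003, 0.0819]
tool_rot: [-2.066, 0.327, 2.232]
contact_force: [0.4, -0.2, 0.5]
finger_gap: 0.0399
```

```bash
python3 - <<'E'
from h import *
p,d,W,K,T=wrist(); c=[.487,.345,.101]
o=orange(p)&(d>0)&(W[...,2]>.05); potfit(W,o,c,.096,.053,.008)
p,d=imaging.read_camera("top"); W=cloud("top",d); o=orange(p)&(d>0)&(W[...,2]>.05)&(np.hypot(W[...,0]-c[0],W[...,1]-c[1])<.08); potfit(W,o,c,.096,.053,.008)
E
```

```text
t 19.65 tcp [500.4 400.3  81.9] jaw yaw -101.9 x [-0.086 -0.084 -0.993] gap 39.9 F [ 0.4 -0.2  0.5] q [ 0.64  0.42  1.73 -0.02  1.11  2.43]
rim [484.5 353.7 101. ] axis tilt [-0.008 -0.   ] foot [485.3 353.7   5. ] med|e|mm 0.2 3713
rim [487.6 350.9 100.2] axis tilt [0.016 0.034] foot [486.1 347.7   4.2] med|e|mm 1.01 285
```

The standard pot is flat in the medium saucer: z 5 mm, tilt under 0.01 from the wrist. I'll retreat, turning the wrist along with the base so the tilt keeps opposing the drift.

move_arm(
  plan=[0,0,15,0,40,0,0,30,0,40,0,0,35,0,40,0,0,30,0,40,0,0,20,0,40,0,0,0,0,40],
)

```text
time: 20.25
eef_pos: [0.4974, 0.3981, 0.2189]
tool_rot: [-2.062, 0.332, 2.239]
contact_force: [1.0, 0.9, 0.5]
finger_gap: 0.04
```

```bash
python3 - <<'E'
from h import *
st()
E
```

```text
t 20.25 tcp [497.4 398.1 218.9] jaw yaw -101.8 x [-0.091 -0.088 -0.992] gap 40.0 F [1.  0.9 0.5] q [ 0.64  0.29  1.63 -0.02  1.34  2.43]
```

move_arm(
  plan=[0,-20,0,-3,40,0,-36,0,-4,40,0,-38,0,-4,40,0,-38,0,-4,40,0,-38,0,-4,40,0,-38,0,-4,40,0,-38,0,-4,40,0,-38,0,-4,40,0,-38,0,-4,40,0,-38,0,-4,40],
)

```text
time: 21.08
eef_pos: [0.4934, 0.0331, 0.2195]
tool_rot: [-1.597, 0.88, 1.789]
contact_force: [0.7, -1.5, -0.3]
finger_gap: 0.0398
```

```bash
python3 - <<'E'
from h import *
st()
E
```

```text
t 21.08 tcp [493.4  33.1 219.5] jaw yaw -141.8 x [-0.116 -0.006 -0.993] gap 39.8 F [ 0.7 -1.5 -0.3] q [ 0.02  0.02  1.94 -0.    1.3   2.5 ]
```

move_arm(
  plan=[0,-38,0,-4,40,2,-38,0,-4,40,2,-38,0,-4,40,2,-38,0,-4,40,2,-38,0,-4,40,2,-38,0,-4,40,2,-38,0,-3,40,2,-38,0,-3,40,2,-30,0,-3,40,2,-20,0,0,40],
)

```text
time: 21.92
eef_pos: [0.5031, -0.3411, 0.2143]
tool_rot: [-1.147, 1.209, 1.35]
contact_force: [1.1, -0.0, 0.9]
finger_gap: 0.0403
```

```bash
python3 - <<'E'
from h import *
st()
E
```

```text
t 21.92 tcp [ 503.1 -341.1  214.3] jaw yaw -177.0 x [-0.102  0.063 -0.993] gap 40.3 F [ 1.1 -0.   0.9] q [-0.63  0.24  1.71 -0.01  1.32  2.46]
```

move_arm(
  plan=[0,0,1,0,40,0,0,-1,0,40,0,0,1,0,40,0,0,-1,0,40,0,0,1,0,40,0,0,-1,0,40,0,0,1,0,40,0,0,-1,0,40,0,0,1,0,40,0,0,-1,0,40],
)

```text
time: 22.75
eef_pos: [0.502, -0.3385, 0.2118]
tool_rot: [-1.144, 1.209, 1.355]
contact_force: [-0.3, -0.4, 0.6]
finger_gap: 0.0403
```

```bash
python3 - <<'E'
from h import *
st()
E
```

```text
t 22.75 tcp [ 502.  -338.5  211.8] jaw yaw -176.9 x [-0.105  0.066 -0.992] gap 40.3 F [-0.3 -0.4  0.6] q [-0.63  0.24  1.71 -0.01  1.32  2.46]
```

move_arm(
  plan=[0,5,0,7,40,1,6,-5,7,40,1,6,-8,7,40,1,6,-8,7,40,1,6,-8,7,40,1,6,-8,7,40,1,6,-8,7,40,0,6,-8,7,40,0,6,-8,7,40,0,3,-5,7,40],
)

```text
time: 23.58
eef_pos: [0.5105, -0.2821, 0.1462]
tool_rot: [-2.03, 0.38, 2.196]
contact_force: [0.3, 1.0, -0.1]
finger_gap: 0.0398
```

```bash
python3 - <<'E'
from h import *
p,d,W,K,T=wrist(); cv2.imwrite("pics/w8.png",p[...,::-1]); c=[.495,-.356,.066]
o=orange(p)&(d>0)&(W[...,2]>.03); potfit(W,o,c,.066,.078,.008)
p,d=imaging.read_camera("top"); W=cloud("top",d); o=orange(p)&(d>0)&(W[...,2]>.03)&(np.hypot(W[...,0]-c[0],W[...,1]-c[1])<.1); potfit(W,o,c,.066,.078,.008)
E
```

```text
t 23.58 tcp [ 510.5 -282.1  146.2] jaw yaw -105.2 x [-0.089 -0.077 -0.993] gap 39.8 F [ 0.3  1.  -0.1] q [-0.49  0.21  1.88 -0.12  1.1   1.41]
rim [ 495.7 -354.9   66. ] axis tilt [-0.005  0.001] foot [ 496.1 -355.    -0. ] med|e|mm 0.38 3368
rim [ 497.9 -358.2   72.4] axis tilt [-0.056 -0.084] foot [ 501.5 -352.7    6.7] med|e|mm 1.28 268
```

View pics/w8.png

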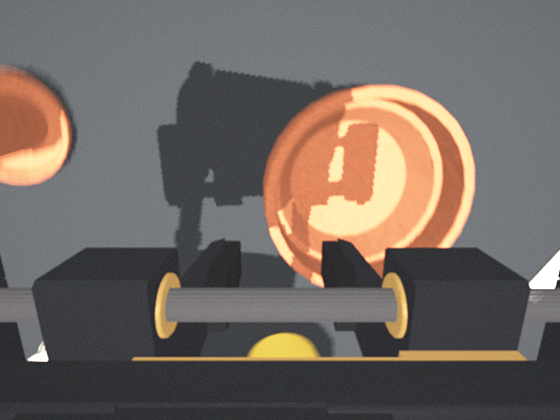

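The wrist view shows the empty pan centred at about (370,180), with the fingers nearly over its wall. The wrist fit is very consistent: centre (0.496,-0.355), foot z 0. The top-camera fit is poor because the gripper hides the pan. I'll descend onto the wall at (0.515,-0.283).

move_arm(
  plan=[2,-1,-6,0,40,2,0,-12,0,40,1,0,-14,0,40,0,0,-14,0,40,0,0,-12,0,40,0,0,-8,0,40,0,0,-4,0,40,0,0,0,0,40],
)

```text
time: 24.35
eef_pos: [0.5179, -0.2861, 0.0721]
tool_rot: [-2.021, 0.406, 2.178]
contact_force: [0.0, -0.1, -1.0]
finger_gap: 0.0403
```

```bash
python3 - <<'E'
from h import *
st()
E
```

```text
t 24.35 tcp [ 517.9 -286.1   72.1] jaw yaw -106.6 x [-0.086 -0.078 -0.993] gap 40.3 F [ 0.  -0.1 -1. ] q [-0.49  0.3   1.91 -0.13  0.97  1.46]
```

move_arm(
  plan=[-2,2,-6,0,40,-1,1,-8,0,40,0,0,-6,0,40,0,0,-5,0,40,0,0,-2,0,30,0,0,0,0,25],
)

```text
time: 24.85
eef_pos: [0.5154, -0.2834, 0.0435]
tool_rot: [-2.022, 0.408, 2.175]
contact_force: [0.7, 1.1, -0.3]
finger_gap: 0.0287
```

```bash
python3 - <<'E'
from h import *
st()
E
```

```text
t 24.85 tcp [ 515.4 -283.4   43.5] jaw yaw -106.7 x [-0.084 -0.079 -0.993] gap 28.7 F [ 0.7  1.1 -0.3] q [-0.48  0.33  1.94 -0.14  0.92  1.47]
```

move_arm(
  plan=[0,0,0,0,20,0,0,0,0,14,0,0,0,0,9,0,0,0,0,5,0,0,0,0,5,0,0,0,0,5,0,0,0,0,5],
)

```text
time: 25.43
eef_pos: [0.5163, -0.2845, 0.0449]
tool_rot: [-2.026, 0.41, 2.174]
contact_force: [-0.0, 0.2, -1.1]
finger_gap: 0.0129
```

```bash
python3 - <<'E'
from h import *
st()
E
```

```text
t 25.43 tcp [ 516.3 -284.5   44.9] jaw yaw -106.7 x [-0.082 -0.081 -0.993] gap 12.9 F [-0.   0.2 -1.1] q [-0.48  0.33  1.93 -0.14  0.92  1.47]
```

move_arm(
  plan=[0,0,5,0,5,0,0,8,0,5,0,0,14,0,5,0,0,20,0,5,0,0,24,0,5,0,0,26,0,5,0,0,26,0,5,0,0,26,0,5,0,0,22,0,5,0,0,14,0,5],
)

```text
time: 26.27
eef_pos: [0.5082, -0.2771, 0.2327]
tool_rot: [-2.002, 0.396, 2.184]
contact_force: [0.0, 0.4, -3.2]
finger_gap: 0.0109
```

```bash
python3 - <<'E'
from h import *
p,d,W,K,T=wrist(); cv2.imwrite("pics/w9.png",p[...,::-1]); s=manip.read_state(); t=np.array(s["eef_pos"])
c=t+[-.019,-.0715,.022]; print(c)
o=orange(p)&(d>0)&(W[...,2]>.1); potfit(W,o,c,.066,.078,.008)
E
```

```text
t 26.27 tcp [ 508.2 -277.1  232.7] jaw yaw -106.8 x [-0.097 -0.065 -0.993] gap 10.9 F [ 0.   0.4 -3.2] q [-0.48  0.13  1.8  -0.11  1.27  1.42]
[ 0.49064023 -0.34937382  0.25788571]
rim [ 487.2 -348.2  242.6] axis tilt [-0.043 -0.157] foot [ 489.9 -338.   177.4] med|e|mm 0.34 3449
```

move_arm(
  plan=[0,0,0,0,5,0,0,0,0,5,0,0,0,0,5,0,0,0,0,5],
)

```text
time: 26.65
eef_pos: [0.509, -0.2766, 0.2352]
tool_rot: [-2.006, 0.396, 2.179]
contact_force: [-0.0, -0.6, -3.0]
finger_gap: 0.011
```

```bash
python3 - <<'E'
from h import *
p,d,W,K,T=wrist(); cv2.imwrite("pics/w10.png",p[...,::-1])
o=orange(p)&(d>0)&(W[...,2]>.1); potfit(W,o,[.487,-.348,.243],.066,.078,.008,(-.04,-.15))
E
```

```text
t 26.65 tcp [ 509.  -276.6  235.2] jaw yaw -106.8 x [-0.092 -0.066 -0.994] gap 11.0 F [-0.  -0.6 -3. ] q [-0.48  0.13  1.8  -0.11  1.27  1.42]
rim [ 487.7 -347.7  245.1] axis tilt [-0.046 -0.156] foot [ 490.7 -337.5  179.9] med|e|mm 0.35 3453
```

View pics/w10.png

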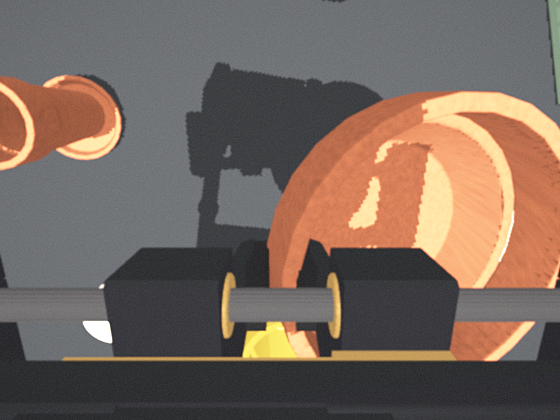

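The wrist view shows the pan held at about (430,220). It hangs 0.16 rad low on its far side but is stable between the two readings. I'll carry it on, passing on the base side of the tall pot and adding lift against sag.

move_arm(
  plan=[0,5,1,0,5,0,10,2,0,5,0,16,2,0,5,0,22,2,1,5,0,25,2,1,5,0,25,2,1,5,0,25,2,1,5,0,25,2,1,5,0,25,2,1,5,0,25,2,1,5],
)

```text
time: 27.53
eef_pos: [0.5028, -0.0583, 0.2486]
tool_rot: [-2.067, 0.275, 2.259]
contact_force: [0.2, 0.6, -3.6]
finger_gap: 0.011
```

```bash
python3 - <<'E'
from h import *
st()
E
```

```text
t 27.53 tcp [502.8 -58.3 248.6] jaw yaw -99.8 x [-0.095 -0.071 -0.993] gap 11.0 F [ 0.2  0.6 -3.6] q [-0.11  0.    1.91 -0.08  1.32  1.66]
```

move_arm(
  plan=[3,25,1,0,5,6,25,1,0,5,9,25,1,0,5,10,25,1,0,5,10,25,1,0,5,10,25,0,0,5,10,25,0,0,5,9,22,0,0,5,7,16,0,0,5,5,9,0,0,5],
)

```text
time: 28.37
eef_pos: [0.5736, 0.193, 0.2554]
tool_rot: [-2.071, 0.256, 2.265]
contact_force: [0.7, 0.4, -2.4]
finger_gap: 0.0112
```

```bash
python3 - <<'E'
from h import *
p,d,W,K,T=wrist(); t=np.array(manip.read_state()["eef_pos"])
o=orange(p)&(d>0); potfit(W,o&(W[...,2]>.12),t+[-.011,-.071,.01],.066,.078,.008,(-.04,-.15))
print(rim(W,o,.013,(.575,.128),.0745,.006,.01))
E
```

```text
t 28.37 tcp [573.6 193.  255.4] jaw yaw -99.1 x [-0.094 -0.066 -0.993] gap 11.2 F [ 0.7  0.4 -2.4] q [ 0.3   0.2   1.68 -0.04  1.38  2.04]
rim [562.2 119.5 264.7] axis tilt [-0.011 -0.171] foot [562.9 130.6 199.7] med|e|mm 0.34 3028
((array([0.5733, 0.1289, 0.05  ]), 0.0017, 1193), np.float64(0.0119))
```

move_arm(
  plan=[3,-1,-5,0,5,3,-1,-12,0,5,3,0,-18,0,5,3,0,-20,0,5,0,0,-22,0,5,0,0,-22,0,5,0,0,-20,0,5,0,0,-14,0,5,0,0,-8,0,5,0,0,0,0,5],
)

```text
time: 29.25
eef_pos: [0.5816, 0.1842, 0.1021]
tool_rot: [-2.067, 0.265, 2.267]
contact_force: [-0.8, 0.5, -3.5]
finger_gap: 0.0109
```

```bash
python3 - <<'E'
from h import *
p,d,W,K,T=wrist(); t=np.array(manip.read_state()["eef_pos"])
o=orange(p)&(d>0); potfit(W,o&(W[...,2]>.03),t+[-.011,-.0735,.01],.066,.078,.008,(-.01,-.17))
p,d=imaging.read_camera("side"); cv2.imwrite("pics/s11.png",cv2.resize(p[90:290,170:370,::-1],None,fx=3,fy=3,interpolation=cv2.INTER_CUBIC))
E
```

```text
t 29.25 tcp [581.6 184.2 102.1] jaw yaw -99.3 x [-0.098 -0.069 -0.993] gap 10.9 F [-0.8  0.5 -3.5] q [ 0.29  0.34  1.8  -0.04  1.12  2.04]
rim [569.6 110.8 111.7] axis tilt [-0.008 -0.169] foot [570.1 121.7  46.6] med|e|mm 0.34 3035
```

View pics/s11.png

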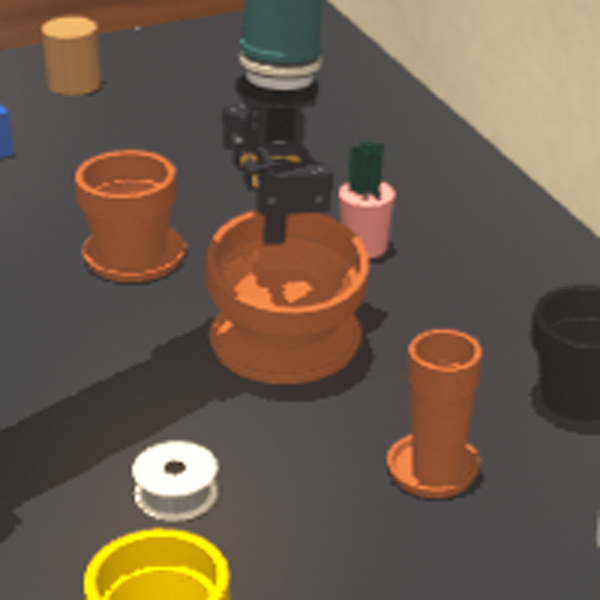

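The side view shows the pan held just over the large saucer, the tall and standard pots standing in theirs, and the bystanders untouched. The pan needs (+4,+6), then to go down until its low edge touches.

move_arm(
  plan=[2,3,-4,0,5,2,3,-5,0,5,1,1,-5,0,5,0,0,-5,0,5,0,0,-4,0,5,0,0,-3,0,5,0,0,0,0,5],
)

```text
time: 29.93
eef_pos: [0.5932, 0.1939, 0.082]
tool_rot: [-2.081, 0.258, 2.25]
contact_force: [-0.3, 0.1, -3.5]
finger_gap: 0.011
```

```bash
python3 - <<'E'
from h import *
p,d,W,K,T=wrist(); t=np.array(manip.read_state()["eef_pos"])
o=orange(p)&(d>0); potfit(W,o&(W[...,2]>.03),t+[-.011,-.0735,.01],.066,.078,.008,(-.01,-.17))
E
```

```text
t 29.93 tcp [593.2 193.9  82. ] jaw yaw -99.3 x [-0.084 -0.065 -0.994] gap 11.0 F [-0.3  0.1 -3.5] q [ 0.3   0.38  1.79 -0.04  1.08  2.06]
rim [581.3 120.4  91.2] axis tilt [-0.022 -0.171] foot [582.7 131.5  26.1] med|e|mm 0.36 3051
```

move_arm(
  plan=[-4,-2,-3,0,5,-4,-2,-3,0,5,-3,-1,-3,0,5,-2,-1,-2,0,5,0,0,0,0,5],
)

```text
time: 30.4
eef_pos: [0.5788, 0.1872, 0.0705]
tool_rot: [-2.081, 0.258, 2.25]
contact_force: [0.3, -0.0, -2.7]
finger_gap: 0.0109
```

```bash
python3 - <<'E'
from h import *
p,d,W,K,T=wrist(); t=np.array(manip.read_state()["eef_pos"])
o=orange(p)&(d>0); potfit(W,o&(W[...,2]>.02),t+[-.011,-.0735,.01],.066,.078,.008,(-.01,-.17))
E
```

```text
t 30.4 tcp [578.8 187.2  70.5] jaw yaw -99.3 x [-0.083 -0.065 -0.994] gap 10.9 F [ 0.3 -0.  -2.7] q [ 0.29  0.36  1.83 -0.04  1.05  2.05]
rim [567.1 113.7  79.9] axis tilt [-0.023 -0.168] foot [568.6 124.6  14.8] med|e|mm 0.36 3311
```

move_arm(
  plan=[3,2,0,0,5,2,2,-1,0,5,0,0,-1,0,5,0,0,-1,0,5],
)

```text
time: 30.78
eef_pos: [0.5854, 0.1917, 0.0688]
tool_rot: [-2.083, 0.258, 2.248]
contact_force: [-0.5, -0.2, -0.2]
finger_gap: 0.0107
```

```bash
python3 - <<'E'
from h import *
p,d,W,K,T=wrist(); t=np.array(manip.read_state()["eef_pos"])
o=orange(p)&(d>0); potfit(W,o&(W[...,2]>.02),t+[-.011,-.0735,.01],.066,.078,.008,(-.01,-.17))
E
```

```text
t 30.78 tcp [585.4 191.7  68.8] jaw yaw -99.4 x [-0.081 -0.065 -0.995] gap 10.7 F [-0.5 -0.2 -0.2] q [ 0.3   0.38  1.82 -0.04  1.05  2.06]
rim [572.6 118.6  79.3] axis tilt [-0.021 -0.153] foot [574.  128.6  14.1] med|e|mm 0.34 3468
```

Touching, centred at (574,128.6), and starting to level. I'll press down gently to finish levelling.

move_arm(
  plan=[0,0,-2,0,5,-1,0,-2,0,5,0,0,-2,0,5,-1,0,-2,0,5],
)

```text
time: 31.17
eef_pos: [0.5856, 0.1938, 0.0627]
tool_rot: [-2.086, 0.255, 2.241]
contact_force: [1.4, 2.1, 2.0]
finger_gap: 0.0114
```

move_arm(
  plan=[0,0,-2,0,5,-1,0,-2,0,5,0,0,-2,0,5],
)

```text
time: 31.42
eef_pos: [0.5858, 0.1951, 0.0577]
tool_rot: [-2.089, 0.252, 2.237]
contact_force: [-0.8, 3.4, 3.7]
finger_gap: 0.0116
```

```bash
python3 - <<'E'
from h import *
p,d,W,K,T=wrist(); t=np.array(manip.read_state()["eef_pos"])
o=orange(p)&(d>0); potfit(W,o&(W[...,2]>.02),t+[-.011,-.0735,.012],.066,.078,.008,(-.01,-.1))
E
```

```text
t 31.42 tcp [585.8 195.1  57.7] jaw yaw -99.4 x [-0.073 -0.06  -0.996] gap 11.6 F [-0.8  3.4  3.7] q [ 0.3   0.39  1.83 -0.04  1.02  2.06]
rim [573.3 124.1  74.2] axis tilt [-0.018 -0.071] foot [574.5 128.8   8.4] med|e|mm 0.35 3065
```

Levelling well: tilt is 0.07 with the foot centred. A few more rows down, then release.

move_arm(
  plan=[0,0,-2,0,5,-1,0,-2,0,5,0,0,-2,0,5,-1,0,-2,0,5],
)

```text
time: 31.8
eef_pos: [0.5855, 0.1959, 0.0503]
tool_rot: [-2.093, 0.25, 2.233]
contact_force: [0.5, 2.9, 4.1]
finger_gap: 0.0122
```

move_arm(
  plan=[0,0,0,0,13,0,0,0,0,17,0,0,0,0,24,0,0,0,0,32,0,0,0,0,40,0,0,0,0,40],
)

```text
time: 32.3
eef_pos: [0.582, 0.1924, 0.0463]
tool_rot: [-2.087, 0.256, 2.243]
contact_force: [-0.7, -0.9, 0.6]
finger_gap: 0.0395
```

```bash
python3 - <<'E'
from h import *
p,d,W,K,T=wrist(); t=np.array(manip.read_state()["eef_pos"])
o=orange(p)&(d>0); potfit(W,o&(W[...,2]>.02),[.574,.128,.071],.066,.078,.008)
E
```

```text
t 32.3 tcp [582.  192.4  46.3] jaw yaw -99.3 x [-0.077 -0.064 -0.995] gap 39.5 F [-0.7 -0.9  0.6] q [ 0.3   0.4   1.84 -0.05  1.    2.06]
rim [573.4 126.3  70.7] axis tilt [-0.006 -0.003] foot [573.9 126.5   4.7] med|e|mm 0.29 3008
```

move_arm(
  plan=[0,0,12,0,40,0,0,25,0,40,0,0,35,0,40,0,0,38,0,40,0,0,38,0,40,-20,0,20,0,40,-20,0,10,0,40,-20,0,0,0,40,-20,0,0,0,40,0,0,0,0,40],
)

```text
time: 33.18
eef_pos: [0.497, 0.1906, 0.2398]
tool_rot: [-2.089, 0.256, 2.239]
contact_force: [-0.8, -0.4, -0.2]
finger_gap: 0.04
```

```bash
python3 - <<'E'
from h import *
st()
p,d=imaging.read_camera("side"); np.savez("side1.npz",p=p,d=d); cv2.imwrite("pics/s12.png",p[...,::-1]); W=cloud("side",d); o=orange(p)&(d>0)
for c,H,r,w in (([.617,-.114,.135],.13,.031,.005),([.486,.348,.101],.096,.053,.008),([.574,.127,.071],.066,.078,.008)):
    potfit(W,o&(W[...,2]>c[2]-.034)&(np.hypot(W[...,0]-c[0],W[...,1]-c[1])<r+.03),c,H,r,w)
p,d=imaging.read_camera("top"); W=cloud("top",d); o=orange(p)&(d>0)
for c,H,r,w in (([.617,-.114,.135],.13,.031,.005),([.486,.348,.101],.096,.053,.008),([.574,.127,.071],.066,.078,.008)):
    potfit(W,o&(W[...,2]>c[2]-.034)&(np.hypot(W[...,0]-c[0],W[...,1]-c[1])<r+.03),c,H,r,w)
E
```

```text
t 33.18 tcp [497.  190.6 239.8] jaw yaw -99.4 x [-0.075 -0.063 -0.995] gap 40.0 F [-0.8 -0.4 -0.2] q [ 0.34  0.06  1.86 -0.04  1.31  2.09]
rim [ 617.8 -116.2  134.2] axis tilt [0.001 0.014] foot [ 617.7 -118.1    4.2] med|e|mm 1.12 469
rim [485.4 347.3 100.4] axis tilt [-0.001  0.014] foot [485.5 345.9   4.4] med|e|mm 1.56 592
rim [571.9 125.3  70.6] axis tilt [0.002 0.006] foot [571.7 124.9   4.6] med|e|mm 1.3 1032
rim [ 618.6 -116.2  136.9] axis tilt [ 0.069 -0.03 ] foot [ 609.7 -112.3    7.3] med|e|mm 1.11 251
rim [486.1 350.6 101. ] axis tilt [0.033 0.011] foot [483.  349.6   5.1] med|e|mm 1.12 286
rim [575.4 124.8  72.7] axis tilt [ 0.036 -0.016] foot [573.  125.9   6.7] med|e|mm 1.36 487
```

View pics/s12.png

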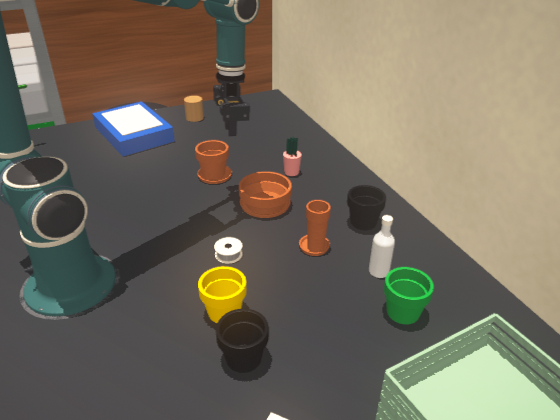

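The side view shows all three pots standing in their own saucers: tall (316,228), standard (213,162), pan (265,195). The spool, can and tag pot haven't moved and the gripper is clear. Each pot is about 3–6 mm off its saucer's centre. Handing in.

```bash
python3 -c "
from cell import manip
print(manip.job_done(), manip.read_state()['time'])"
```

```text
the job is handed in; nothing more can be done
the job is handed in; nothing more can be done
```

All three pots stand in their own saucers, and I handed the job in at about 33 s of the 96 s allowed. I moved them innermost first: the tall pot gripped across its rim, the standard pot and the pan each pinched by the wall. The report at hand-in gives no verdict.

**Last checks:**
- **Side camera:** undersides 4.2–4.6 mm above the worktop (saucer floor is 5 mm) and tilts of at most 0.014 rad. The pots are about 1.5–5 mm from their saucer centres.
- **Bystanders:** in the last picture the spray can, spool and tag pot look unmoved, and the gripper was clear and open.

**What disagreed or went less well:**
- **Top camera:** it gave larger tilts (up to 0.076 rad for the tall pot) and a tall-pot foot about 8 mm off centre. I put this down to its coarse resolution, because rim heights from the other cameras fit flat pots.
- **Standard pot position:** right after release, the wrist camera put it about 9 mm from its saucer's centre. The side and top cameras put it 1–5 mm off; all are within the 13 mm limit.
- **Carrying tilt:** the tool slowly drifted out of vertical. The standard pot was carried at about 0.11 rad and the pan hung at about 0.17 rad. I lowered each to edge contact before release, and pressed the pan nearly level first. Both read flat on the wrist camera afterwards.

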